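# Snap the rasp back into its bench clips

### The job

Put the wooden-handled rasp away: lay the middle of its handle centrally across the two sprung steel clips of the bench rack and press it down until it snaps fully home in both, then let go. Leave the hammer and the knife lying where they are.

Things in the scene. Friction and masses are not known exactly. Their poses are not given: they have to be found in the camera images.
- rasp: Rasp: the tool with the broad dark toothed blade. Round wooden handle 150 long, 28 diameter with narrow flats; brass ferrule 14 long; flat steel blade 112 long, 24 wide, 6 thick (all mm); 0.12-0.24 kg. Lies on the bench. Origin: on the handle's axis at mid-handle, 14 mm above the bench; x along the handle to the blade tip, z up. Balances about 38 mm from the origin towards the blade.
- seat (a point): Fixed clip rack (board 190x110x12 mm): where mid-handle lies when home, 54 mm above bench; x along handle, z up. Clips 45 mm either way in x, each 14 mm long: saddle between 2 sprung leaves, noses 13 mm above here, 18 mm apart, flared lips to 30 mm above. Unpressed handle rests 25 mm above here; about 20 N snaps it in. 76 mm free between clips for fingers, board top 42 mm below. Blade either way.
- hammer: Bystander: hammer lying on the bench, wooden handle 220 mm long, 26 mm diameter, dark steel cross head about 95 mm wide and 26 mm high at its +x end. Origin on the handle's axis at mid-handle, 13 mm above the bench; x towards the head.
- knife: Bystander: knife lying on the bench, wooden handle 120 mm long, 22 mm diameter, thin bright blade about 70 mm long and 18 mm wide at its +x end. Origin on the handle's axis at mid-handle, 11 mm above the bench; x towards the blade.
Things that resemble listed ones, but are neither listed nor needed, are in the scene too. Of the things that look like the part that bears seat, take the one that is nearest to the robot's base at the start.

How it is judged:
By the outcome, as a careful person would: the job done as asked, in the order asked, and still so for the second after the job is handed in, with the robot touching nothing.
It also fails if it takes over 38 s, if anything falls off the work surface, if the arm or the gripper's body presses on something with over 40 N, if the wrist force passes 120 N, or if a joint passes its speed limit or range.

### The arm

A 6-joint arm with a two-finger parallel gripper is mounted at the origin on the work surface. World frame = base frame: x ahead of the robot, y to its left, z up, the work surface at z = 0. Lengths are in m, angles in rad, forces in N, time in s.
With the tool pointing down it reaches from about 0.25 to 0.725 m from the base axis. Payload 4 kg.
Tool frame: the origin (TCP) lies midway between the tips of the shut fingers; the grasp point (between the pads) lies behind it (grip_depth is the x of the grasp point in the tool frame, in m); x points along the fingers, y is the direction in which the jaws open and shut, and the axes are right-handed (so a half turn about x gives the same grasp; the last joint's range is limited). The gripper opens to 85 mm and grips with 20 to 120 N. Pads are 22 mm wide; open, the fingers measure 114 mm over their backs; the gripper's body (76 mm by 85 mm) begins 54 mm behind the grasp point. The pads swing forward as they close: fully open they stand 13 mm farther back than shut.
Start: joints at [1.17, 0.241, 0.005, 1.335, 0, 1.571], TCP at [0.195, 0.46, 0.231] pointing down, gripper open.
Joint ranges: [-2.72, 2.72], [-1.05, 1.87], [-1.09, 1.28], [-1.99, 2.15], [-1.42, 1.44], [-3.14, 3.14]. Speed limits (rad/s): [2.79, 2.79, 3.14, 3.14, 3.14, 3.14].

### API

Orientations are given as a unit quaternion [w, x, y, z].
In Python, from plant import move_to, movel, goto_joints, command_gripper, dwell, ik, get_image, calibration, PlanningError, sign_off, boxes_of, outline_of, pinpoint, read_time, read_joint_positions, read_joint_velocities, read_joint_efforts, read_tcp_pos, read_orientation, read_wrist_force, read_torque, read_finger_gap, grip_depth gives the robot as it stands. Calls block until the motion is done:
- move_to(position, orientation): joint-space move of the TCP to a pose.
- movel(position, rotation=None, speed=0.15): straight line of the TCP; rotation=None keeps the orientation; speed is the mean speed in m/s.
- goto_joints(angles): joint-space move.
- command_gripper(opening, effort=None): finger opening in m; effort is the grip in N (None keeps the last); returns when the fingers have stopped.
- dwell(seconds).
- ik(position, orientation): joint angles nearest the present ones, or None.
- get_image(name): name is "scene" or "top" or "wrist"; returns (picture, depth): 480x640x3 uint8, red, green, blue; 480x640 float32, m along the optical axis (not along the pixel's ray), 0 where there is no reading.
- calibration(name): a dict with "fx", "fy", "cx", "cy" (pixels), "dist_coeffs" ([k1, k2, p1, p2, k3] as OpenCV has them; the pictures are not rectified), "position" and "attitude" of the camera in the world; the wrist camera has in their place "tool_from_camera" (4x4, takes a point from camera to tool coordinates, whose origin is the TCP and whose axes are the tool frame's). Camera axes: x right, y down, z forward; pixel columns grow to the right and rows downward; lengths in m; the calibration is good to about 2 mm. A picture is of the moment at which its call begins: read the wrist's pose just before it. calibration takes no time and is no camera call.
A pose or a line that the arm cannot do raises PlanningError and nothing moves.
- sign_off(): hands the job in, once; it reports no verdict.
Trained networks look in the newest picture that a camera, given by its name, has taken for a name from the list of things; names that differ only in an ending like _2 or _b are one class to them, and where a whole thing is asked for, a point or a joint stands for the part that bears it (a point fixed in the world has none). Each returns a list of dicts, best first, with "score" (0 to 1); they miss things now and then, are a little off and sometimes report something else, mostly with a low value. They report only what shows in the picture. A call takes as long as a camera call. They do not tell look-alikes from the thing itself.
- boxes_of(camera, label): "location" ([x, y, z] in m, in world coordinates, good to about 4 mm: the middle of the surface that is visible of it).
- outline_of(camera, label): "mask" (480x640 bool, what is visible of it).
- pinpoint(camera, label): "location" ([x, y, z] in m, in world coordinates, good to about 4 mm: a listed point, or the origin of a listed thing).
Readings, each from a call of its own:
- read_time(): time.
- read_joint_positions(): joint angles.
- read_joint_velocities(): joint speeds.
- read_joint_efforts(): joint torques, N m.
- read_tcp_pos(): TCP position.
- read_orientation(): TCP orientation.
- read_wrist_force(): force on the tool from outside, world axes, zero at the start.
- read_torque(): the same for the moment, N m.
- read_finger_gap(): finger opening in m.
Only numpy, scipy, OpenCV 4.12 (cv2) and the standard library are available. Lean on these libraries where they do the work, as an engineer would, in place of code of your own. Each camera call takes 0.05 s, during which the arm holds its last target. There are 200 camera calls.

## Working session

There is one attempt and no reset: what is moved stays moved. The work goes in short steps, each a Python script; the robot and the scene stay as the last script left them, time stands still between calls to the robot, and variables do not carry over. Pictures are saved under pics/ and viewed, about 8 in all and at most 12, crops included, and the job is handed in when it is done.

```bash
mkdir -p pics; python3 - <<'E'
from plant import *
import cv2,numpy as np
ims=[]
for c in ["scene","top"]:
    p,d=get_image(c); cv2.imwrite(f"pics/{c}0.png",p[:,:,::-1]); np.save(f"pics/{c}d.npy",d)
    for l in ["rasp","seat","hammer","knife"]:
        print(c,l,[(np.round(o["location"],3).tolist(),round(o["score"],2)) for o in pinpoint(c,l)])
    print(c,"box rasp",[(np.round(o["location"],3).tolist(),round(o["score"],2)) for o in boxes_of(c,"rasp")])
    print(calibration(c))
print(calibration("wrist"),grip_depth, read_time(), read_orientation())
E
```

```text
scene rasp [([0.533, 0.172, 0.01], 0.84)]
scene seat [([0.792, -0.076, 0.051], 0.94)]
scene hammer [([0.503, 0.302, 0.012], 0.76)]
scene knife [([0.483, 0.065, 0.011], 0.77)]
scene box rasp [([0.599, 0.165, 0.014], 0.67)]
{'fx': 552.4303279876317, 'fy': 552.4303279876317, 'cx': 314.59024594942275, 'cy': 233.45973557279774, 'dist_coeffs': array([-0.00442482,  0.        ,  0.        ,  0.        ,  0.        ]), 'position': array([ 1.15784838, -0.39205767,  0.51508715]), 'attitude': array([-0.42425743,  0.79371494,  0.38453315, -0.20532044])}
top rasp [([0.53, 0.172, 0.014], 0.59)]
top seat [([0.794, -0.075, 0.052], 0.87), ([0.547, -0.197, 0.051], 0.67)]
top hammer [([0.501, 0.3, 0.012], 0.65)]
top knife [([0.482, 0.063, 0.013], 0.89)]
top box rasp [([0.582, 0.17, 0.02], 0.65)]
{'fx': 525.5347176628063, 'fy': 525.5347176628063, 'cx': 314.9172900690111, 'cy': 235.50398783525418, 'dist_coeffs': array([-0.03870955,  0.        ,  0.        ,  0.        ,  0.        ]), 'position': array([0.51876957, 0.03444245, 1.08204671]), 'attitude': array([-0.03830471,  0.71357272, -0.69827415,  0.04195145])}
{'fx': 361.37618473514215, 'fy': 361.37618473514215, 'cx': 316.5006121780589, 'cy': 236.07517586665332, 'dist_coeffs': array([-0.04848159,  0.        ,  0.        ,  0.        ,  0.        ]), 'tool_from_camera': array([[-6.32059128e-04, -2.88900281e-01,  9.57358986e-01,
        -1.41676259e-01],
       [ 9.99999775e-01,  3.22323619e-05,  6.69937749e-04,
         1.80662524e-03],
       [-2.24403145e-04,  9.57359194e-01,  2.88900196e-01,
        -7.37158122e-02],
       [ 0.00000000e+00,  0.00000000e+00,  0.00000000e+00,
         1.00000000e+00]])} -0.0187 0.6 [ 0.69295453  0.14076483  0.69296196 -0.14072318]
```

View pics/top0.png

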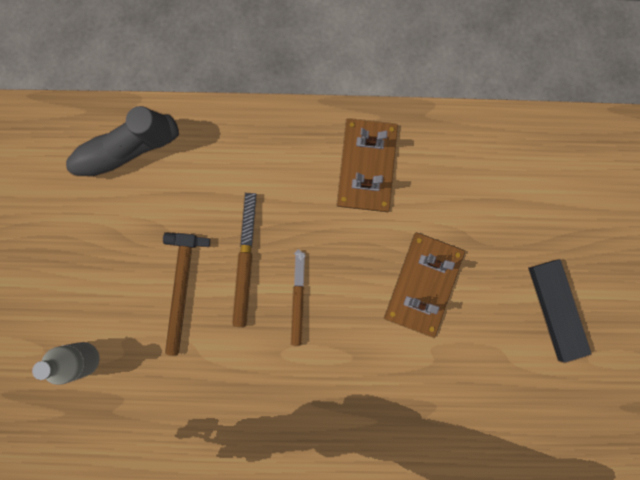

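View pics/scene0.png

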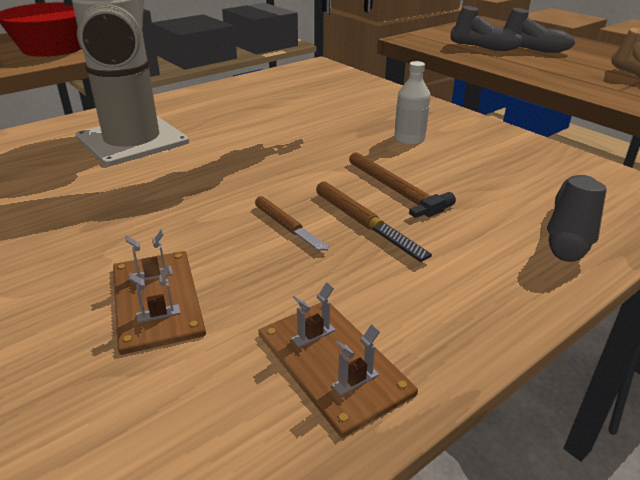

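```bash
cat > h.py <<'E'
from plant import *
import numpy as np, cv2
from scipy.spatial.transform import Rotation as R
def quat(a):
    c,s=np.cos(a),np.sin(a)
    m=np.array([[0,-s,c],[0,c,s],[-1,0,0]])
    q=R.from_matrix(m).as_quat(); return [q[3],*q[:3]]
def rot(q): return R.from_quat([q[1],q[2],q[3],q[0]])
def cloud(name):
    """picture, 480x640x3 world points (nan where none)"""
    if name=="wrist": p,q=np.array(read_tcp_pos()),read_orientation()
    im,d=get_image(name); k=calibration(name)
    K=np.array([[k["fx"],0,k["cx"]],[0,k["fy"],k["cy"]],[0,0,1]])
    v,u=np.mgrid[:480,:640].astype(np.float32)
    n=cv2.undistortPoints(np.stack([u.ravel(),v.ravel()],1)[:,None],K,k["dist_coeffs"])[:,0].reshape(480,640,2)
    P=np.dstack([n[...,0]*d,n[...,1]*d,d]); P[d<=0]=np.nan
    P=P.reshape(-1,3)
    if name=="wrist":
        T=k["tool_from_camera"]; P=P@T[:3,:3].T+T[:3,3]; P=rot(q).apply(P)+p
    else: P=rot(k["attitude"]).apply(P)+k["position"]
    return im,P.reshape(480,640,3)
def save(n,im): cv2.imwrite(f"pics/{n}.png",np.ascontiguousarray(im[:,:,::-1]))
def axis(pts):
    """centre and heading of xy points (heading within +-90 deg)"""
    m=np.median(pts,0); w,v=np.linalg.eigh(np.cov((pts-m).T)); d=v[:,1]*np.sign(v[0,1])
    return m,np.arctan2(d[1],d[0])
def show(l): return [(np.round(o["location"],4).tolist(),round(o["score"],2)) for o in l]
E
python3 - <<'E'
from h import *
move_to([0.547,-0.197,0.22],quat(-0.335))
im,P=cloud("wrist"); save("rack",im); np.save("pics/rackP.npy",P)
print(show(pinpoint("wrist","seat")))
near=np.hypot(P[...,0]-.547,P[...,1]+.197)<.13
for lo,hi in [(.006,.018),(.03,.048),(.058,.09)]:
    m=near&(P[...,2]>lo)&(P[...,2]<hi); q=P[m][:,:2]
    r=cv2.minAreaRect(q.astype(np.float32)*1000); print(lo,len(q),r,axis(q),np.percentile(P[m][:,2],[2,50,98]))
move_to([0.532,0.172,0.20],quat(-0.07))
im,P=cloud("wrist"); save("rasp",im); np.save("pics/raspP.npy",P)
print(show(pinpoint("wrist","rasp")))
o=outline_of("wrist","rasp")
print([x["score"] for x in o])
m=o[0]["mask"]; q=P[m&(P[...,2]>.012)&(P[...,2]<.04)]
np.save("pics/raspm.npy",m)
a=axis(q[:,:2]); print(a, cv2.minAreaRect(q[:,:2].astype(np.float32)*1000),np.nanpercentile(q[:,2],[50,98]))
print(read_time(),read_wrist_force())
cv2.imwrite("pics/both.png",cv2.resize(np.hstack([cv2.imread("pics/rack.png"),cv2.imread("pics/rasp.png")]),(800,300)))
E
```

```text
[([0.5515, -0.1981, 0.054], 0.66)]
0.006 18139 ((547.9095458984375, -193.9512939453125), (110.70941162109375, 190.7021942138672), 70.4522476196289) (array([ 0.53764353, -0.18925759]), np.float64(-0.3412038126395523)) [0.00930248 0.01108837 0.0141753 ]
0.03 842 ((548.1275634765625, -194.17088317871094), (39.82022476196289, 104.02793884277344), 70.40413665771484) (array([ 0.57804115, -0.19073497]), np.float64(-0.34207993811595444)) [0.0312821  0.03894642 0.04369148]
0.058 1577 ((548.6077270507812, -194.19873046875), (51.32233428955078, 104.8362045288086), 70.36290740966797) (array([ 0.51720774, -0.19369569]), np.float64(-0.341419379948292)) [0.06142944 0.07533616 0.08342362]
[([0.5276, 0.1768, 0.0133], 0.97)]
[0.57]
(array([0.55918132, 0.17464957]), np.float64(-0.05007526374052663)) ((592.528564453125, 173.86090087890625), (28.04587745666504, 271.8805236816406), 87.1449203491211) [0.02298801 0.02802995]
4.8667 [-1.0442672  -0.14788912  0.03999788]
```

View pics/both.png

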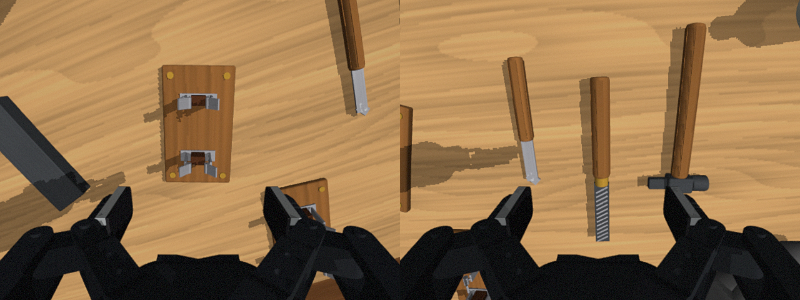

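```bash
python3 - <<'E'
from h import *
a=-0.0499; x,y=.531,.1769
command_gripper(0.06,110)
move_to([x,y,.07],quat(a))
movel([x,y,.002],speed=.08)
print("f",read_wrist_force(),read_tcp_pos())
command_gripper(0.0,110)
print("gap",read_finger_gap(),read_wrist_force())
movel([x,y,.15],speed=.15)
print("gap",read_finger_gap(),read_wrist_force(),read_torque())
# look: height of handle in the grip, heading, butt end
im,P=cloud("wrist"); save("held",im); np.save("pics/heldP.npy",P)
o=outline_of("wrist","rasp"); print([i["score"] for i in o])
if o:
    q=P[o[0]["mask"]]; q=q[(q[:,2]>.08)]
    loc=rot(read_orientation()).inv().apply(q-np.array(read_tcp_pos()))  # tool frame: z along handle
    np.save("pics/loc.npy",loc)
    print("z range",np.percentile(loc[:,2],[.5,99.5]))
    for lo in np.arange(-.09,.22,.02):
        s=loc[(loc[:,2]>lo)&(loc[:,2]<lo+.02)]
        if len(s)>20: print(round(lo,2),len(s),np.percentile(s[:,0],[5,50]).round(4),np.percentile(s[:,1],[3,50,97]).round(4))
print(show(pinpoint("wrist","rasp")),read_tcp_pos(),read_time())
E
```

```text
f [0.84720589 0.80323669 0.23350436] [0.53154081 0.17706784 0.00252033]
gap 0.025527185183421845 [-1.26752167 -0.84439885  6.02500392]
gap 0.02546015242346913 [-0.47328247  0.86125826 -0.96922639] [ 0.01218846  0.03752445 -0.09263715]
[0.68, 0.59]
z range [-0.01240459 -0.01057038]
[([0.5264, 0.1781, 0.16], 0.7)] [0.53025981 0.17665234 0.14874466] 8.5167
```

View pics/held.png

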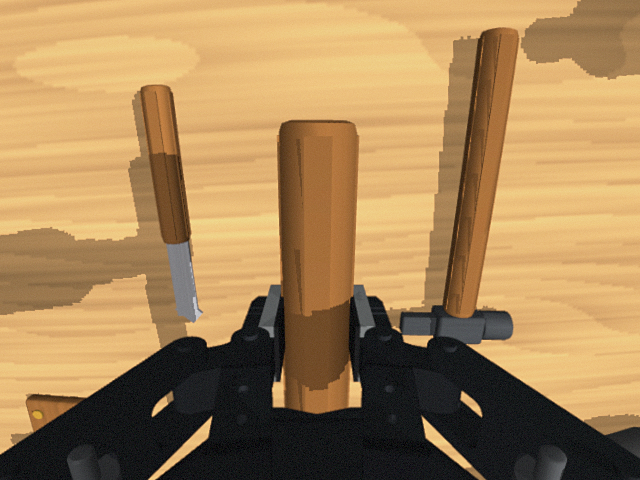

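```bash
python3 - <<'E'
from h import *
P=np.load("pics/heldP.npy")[115:400,270:365].reshape(-1,3); P=P[P[:,2]>.1]
l=rot(read_orientation()).inv().apply(P-np.array(read_tcp_pos()))
print(l[:,2].min(),np.percentile(l[:,2],[.2,1]))
for lo in np.arange(-.08,.08,.01):
    s=l[(l[:,2]>lo)&(l[:,2]<lo+.01)]
    if len(s)>20: print(round(lo,2),len(s),np.percentile(s[:,0],[1,5,50]).round(4),np.percentile(s[:,1],[2,98]).round(4),np.percentile(s[:,1],[2,98]).mean().round(4))
print(read_orientation(),quat(-.0499))
E
```

```text
-0.07562813658108486 [-0.07547995 -0.07454289]
-0.08 1348 [-0.0249 -0.0243 -0.0217] [-0.0103  0.0144] 0.002
-0.07 2556 [-0.0254 -0.0249 -0.0223] [-0.0114  0.0154] 0.002
-0.06 2369 [-0.0254 -0.0249 -0.0223] [-0.0113  0.0155] 0.0021
-0.05 2203 [-0.0254 -0.0249 -0.0222] [-0.0114  0.0154] 0.002
-0.04 2061 [-0.0253 -0.0247 -0.0222] [-0.0115  0.0155] 0.002
-0.03 1921 [-0.0252 -0.0248 -0.0221] [-0.0115  0.0153] 0.0019
-0.02 2826 [-0.0698 -0.0351 -0.0221] [-0.0155  0.0194] 0.0019
-0.01 2467 [-0.0626 -0.0431 -0.0237] [-0.013   0.0166] 0.0018
-0.0 2168 [-0.0456 -0.0426 -0.0235] [-0.0128  0.0162] 0.0017
0.01 1483 [-0.0367 -0.0268 -0.0223] [-0.0115  0.0152] 0.0018
0.02 1356 [-0.0248 -0.0244 -0.0218] [-0.0119  0.0151] 0.0016
0.03 390 [-0.0237 -0.0231 -0.018 ] [-0.0123  0.0156] 0.0016
[ 0.70606335  0.017357    0.70770884 -0.01793008] [np.float64(0.7068867047338869), np.float64(0.017640483850126627), np.float64(0.7068867047338869), np.float64(-0.017640483850126627)]
```

```bash
python3 - <<'E'
from h import *
a=-0.342; S=np.array([.5476,-.1959]); S=S+.0005*np.array([np.cos(a),np.sin(a)])
movel([.531,.1769,.19],speed=.2)
move_to([*S,.19],quat(a))
movel([*S,.105],speed=.12)
print(read_tcp_pos(),read_wrist_force(),read_torque(),read_time())
im,P=cloud("wrist"); save("hover",im); np.save("pics/hovP.npy",P)
l=rot(read_orientation()).inv().apply(P.reshape(-1,3)-np.array(read_tcp_pos())).reshape(480,640,3)
# handle vs. leaves of the rear clip, tool frame
wz=P[...,2]
m=(wz>.06)&(wz<.09)&(l[...,2]>-.06)&(l[...,2]<-.03)&(abs(l[...,1])<.04); q=l[m]
print("leaf y",len(q),np.percentile(q[:,1],[1,99]) if len(q) else 0, np.percentile(q[:,2],[1,99]) if len(q) else 0)
h=l[(wz>.11)&(l[...,2]<-.03)&(l[...,2]>-.09)]; print("handle",np.percentile(h[:,1],[2,98]),np.percentile(h[:,2],.3),np.percentile(h[:,0],1))
b=((wz>.006)&(wz<.018)&(np.hypot(P[...,0]-S[0],P[...,1]-S[1])<.13)); bb=l[b]; print("board tool z min, y",np.percentile(bb[:,2],.5),np.percentile(bb[:,1],[.5,99.5]))
E
```

```text
[ 0.54882547 -0.19598992  0.10580053] [-0.69464882 -0.20106423 -1.16020534] [-0.00619079  0.05814382 -0.01743174] 11.1167
leaf y 988 [-0.02386744  0.02707635] [-0.0533337  -0.03939527]
handle [-0.01109147  0.01561521] -0.07616107891266334 -0.0250371641552142
board tool z min, y -0.09643417335732135 [-0.05282841  0.05604723]
```

View pics/hover.png

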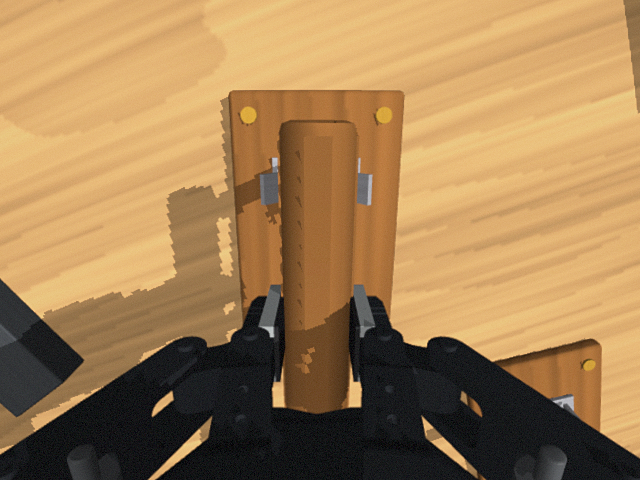

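```bash
python3 - <<'E'
from h import *
a=-0.342; S=np.array([.5474,-.1959])
for z in [.075,.068,.062,.057,.053,.050,.047,.045,.043,.0415]:
    movel([*S,z],speed=.08 if z>.07 else .04)
    f=read_wrist_force(); t=read_torque(); print(z,np.round(read_tcp_pos(),4),np.round(f,1),np.round(t,2))
    if f[2]>85: break
print(read_finger_gap(),read_time())
im,P=cloud("wrist"); 
l=rot(read_orientation()).inv().apply(P.reshape(-1,3)-np.array(read_tcp_pos())).reshape(480,640,3)
h=l[:,:,:][(abs(l[...,1]-.002)<.006)&(l[...,2]<-.03)&(l[...,2]>-.072)&(P[...,2]>.04)]
hw=P[(abs(l[...,1]-.002)<.006)&(l[...,2]<-.03)&(l[...,2]>-.072)&(P[...,2]>.04)]
print("top tool x",np.percentile(h[:,0],[5,50]),"world top z",np.percentile(hw[:,2],[50,95]))
E
```

```text
0.075 [ 0.5473 -0.1959  0.0749] [ 0.1 -0.4 -0.6] [0.05 0.03 0.03]
0.068 [ 0.548  -0.1961  0.0686] [-0.1  0.5  1.2] [-0.09 -0.02  0.07]
0.062 [ 0.5498 -0.1968  0.0645] [1.7 0.1 8.2] [-0.12 -0.08 -0.04]
0.057 [ 0.5499 -0.1968  0.0591] [ 3.  -0.9  5.7] [-0.26 -0.54  0.  ]
0.053 [ 0.5486 -0.1964  0.0537] [ 2.5 -1.   4.1] [-0.26 -0.6  -0.  ]
0.05 [ 0.5453 -0.1952  0.0479] [ 1.2 -0.7 -5.9] [-0.11 -0.35  0.06]
0.047 [ 0.5455 -0.1952  0.0449] [  0.3  -0.8 -11.8] [-0.09 -0.01 -0.07]
0.045 [ 0.5466 -0.1957  0.0442] [  0.3   0.8 -10.7] [-0.02  0.09 -0.12]
0.043 [ 0.5481 -0.1962  0.0438] [-0.7  0.3 -4.5] [-0.07  0.31 -0.08]
0.0415 [ 0.5488 -0.1964  0.0431] [ 0.7 -0.7  2.5] [-0.13  0.02  0.07]
0.025628134985617387 14.0917
top tool x [-0.02509953 -0.02396581] world top z [0.06686294 0.06798196]
```

```bash
python3 - <<'E'
from h import *
a=-0.342; S=np.array([.547,-.1957])
for z in [.039,.037]:
    movel([*S,z],speed=.04); f=read_wrist_force(); print(z,np.round(read_tcp_pos(),4),np.round(f,1),np.round(read_torque(),2))
    if f[2]>30: break
movel([*S,.0425],speed=.04); print(np.round(read_wrist_force(),1))
command_gripper(.06)
movel([*S,.18],speed=.15)
print(read_finger_gap(),np.round(read_wrist_force(),1),read_time())
im,P=cloud("wrist"); save("done",im)
near=(np.hypot(P[...,0]-S[0],P[...,1]-S[1])<.25)
z=np.array([np.cos(a),np.sin(a)]); y=np.array([-z[1],z[0]])
u=(P[...,:2]-S)@z; v=(P[...,:2]-S)@y
for lo in np.arange(-.08,.2,.02):
    m=(u>lo)&(u<lo+.02)&(abs(v-.001)<.012)&(P[...,2]>.035)&(P[...,2]<.1)
    if m.sum()>20: print(round(lo,2),m.sum(),"top",np.percentile(P[m][:,2],[50,95]).round(4))
m=(abs(v)<.02)&(P[...,2]>.045)&(P[...,2]<.1)&(abs(u)<.25); print("u",np.percentile(u[m],[.2,99.8]))
print(show(pinpoint("wrist","rasp")),show(pinpoint("wrist","seat")))
get_image("scene"); im,_=get_image("scene"); save("scene1",im)
for l in ["rasp","hammer","knife"]: print(l,show(pinpoint("scene",l)))
s=im[200:440,60:380]; save("cmp",np.hstack([cv2.resize(cv2.imread("pics/done.png")[:,:,::-1],(400,300)),cv2.resize(s,(400,300))]))
E
```

```text
0.039 [ 0.5489 -0.1964  0.043 ] [-4.1  0.7 17.1] [ 0.27  0.93 -0.06]
0.037 [ 0.5489 -0.1965  0.0429] [-7.8  2.7 28.4] [0.54 1.77 0.1 ]
[-1.   1.2  6.4]
0.05993801890766733 [ 0.1 -0.2 -0.2] 16.425
-0.08 808 top [0.0651 0.0678]
-0.06 1004 top [0.0663 0.0695]
-0.04 916 top [0.0658 0.0683]
-0.02 846 top [0.0655 0.0678]
0.0 810 top [0.0654 0.0678]
0.02 782 top [0.0656 0.068 ]
0.04 689 top [0.0664 0.0696]
0.06 568 top [0.0639 0.0673]
0.08 503 top [0.0568 0.0639]
0.1 554 top [0.0562 0.0574]
0.12 535 top [0.0561 0.0575]
0.14 487 top [0.0561 0.0574]
0.16 273 top [0.0561 0.0573]
u [-0.07553708  0.17073121]
[([0.5442, -0.1939, 0.0543], 0.95)] [([0.7944, -0.0748, 0.0513], 0.75)]
rasp [([0.545, -0.1983, 0.0533], 0.71)]
hammer [([0.5067, 0.3025, 0.0096], 0.62)]
knife [([0.4818, 0.0618, 0.0091], 0.96)]
```

View pics/cmp.png

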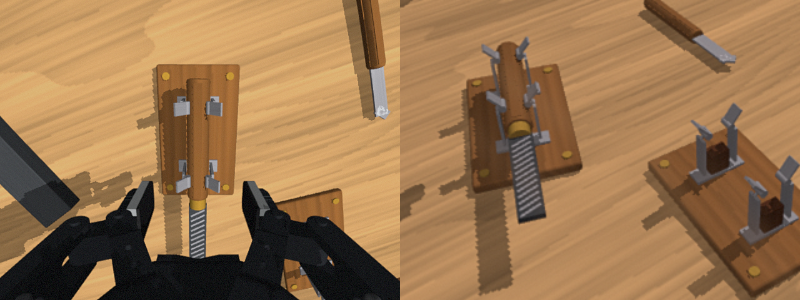

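```bash
python3 -c "
from plant import *
sign_off(); print(read_time())"
```

```text
the job is handed in; nothing more can be done
the job is handed in; nothing more can be done
```

The rasp is snapped home in both clips of the rack nearer the robot's base. I let go, backed the gripper clear and handed the job in at about 17 s of the 38 s allowed.

**How it went:** I gripped the rasp at mid-handle and pressed it straight down. The wrist force dropped and reversed as it snapped in. A further press to 28 N moved it no lower.

**Last checks:**
- **Height:** the handle is level, with its top at 68 mm, which matches the 54 mm home height for its axis.
- **Centring:** mid-handle is within about 2 mm of the rack's centre along the handle. Just before pressing, the handle was within 1 mm of the line between the clip leaves.
- **Contact:** the fingers are clear and the wrist force is about 0.
- **Hammer and knife:** the networks' positions for both agree with the first ones to within about 5 mm, which is the networks' own error.

**Disagreements:** the wrist camera read about 2 mm sideways off. I saw this on the held handle and corrected the rack position for it. The first network outline taken of the held rasp was unusable, so I measured the handle from the depth image instead.

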